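# Buff both ends of a rack divider on a sprung felt pad

### The arm

A 6-joint arm with a two-finger parallel gripper is mounted at the origin on the work surface. World frame = base frame: x ahead of the robot, y to its left, z up, the work surface at z = 0. Lengths are in m, angles in degrees, forces in N, time in s.
With the tool pointing down it reaches from about 0.4 to 0.825 m from the base axis. Payload 7 kg.
Tool frame: the origin (TCP) lies midway between the tips of the shut fingers; the grasp point (between the pads) lies 19 mm behind it (r.grip_depth is the distance from the TCP to the grasp point, in m); z points along the fingers, y is the line along which they close (so a half turn about z gives the same grasp; the last joint's range is limited). The gripper opens to 88 mm and grips with 3 to 60 N. Pads are 19 mm wide; open, the fingers measure 130 mm over their backs; the gripper's body (78 mm by 193 mm) begins 47 mm behind the grasp point.
Start: joints at [-57.405, 20.546, 0.682, 0, -70.136, -16.507], TCP at [0.187, -0.649, 0.187] pointing down, gripper open.
Joint ranges: [-176.03, 176.03], [-82.01, 121.73], [-58.28, 71.71], [-173.87, 95.51], [-174.79, -0.11], [-173.66, 173.66]. Speed limits (degrees/s): [136.94, 136.94, 172.46, 180, 180, 180].

### API

Orientations are given as [roll, pitch, yaw] about the fixed x, y, z axes, in that order (R = Rz(yaw) Ry(pitch) Rx(roll)).
In Python, from plant import r, capture, close_job, search_frame, outline_of gives the robot as it stands.
- The arm moves only by the shell command python3 -m creep 'ROWS' [FORCE]. ROWS is JSON, a list of rows, each a list of 7 numbers: the finger opening in mm, from 0 to 87.6, then the shift along the world's x, y, z in units of 25 mm (1.0 is 25 mm), then the turn, a rotation vector about the world's x, y, z in degrees. In form: [[hand, x, y, z, ax, ay, az], ...]. A call has 1 to 8 rows; each row shifts and turns the commanded pose from where the row before left it; what a row does not reach is not made up. A row lasts 1/12 s, in which the tool goes at most 41.7 mm and 7.16 degrees, less where a joint would pass 70% of its speed; a pose out of reach is approached as far as the arm can. A call is refused whole if a number of a shift passes 1 or a number of a turn 7.16, either way. A call with a gripper value outside its range is refused whole. The fingers move at their own pace and stop on an object; FORCE is the grip in N (left out, the last holds). Time passes only in rows, so rows that do not move let the fingers close. It gives the time, the measured TCP pose, the force, the opening and the grip force at its end, in the units of the state.
- r.get_state(): the state, without advancing time (a new reading comes with each control period).
- capture(name): name is "scene" or "side" or "wrist"; returns a dict with "frame" (384x512x3 uint8, red, green, blue), "K" (3x3 intrinsics, pixels), "origin" and "rotation" of the camera in the world. Camera axes: x right, y down, z forward; pixel columns grow to the right and rows downward; lengths in m; the calibration is good to about 2 mm. A picture is of the moment at which its call begins. There is no depth.
- close_job(): hands the job in; it is judged then, once.
Trained networks look in a picture, given as the dict that the camera call returned (one of the last four; its "shot" number tells which), for a name from the list of things; names that differ only in an ending like _2 or _b are one class to them, and where a whole thing is asked for, a point or a joint stands for the part that bears it (a point fixed in the world has none). Each returns a list of dicts, best first, with "conf" (0 to 1); they miss things now and then, are a little off and sometimes report something else, mostly with a low value. They report only what shows in the picture. A call takes as long as a camera call. They do not tell look-alikes from the thing itself.
- search_frame(picture, target): "bbox" ([left, top, right, bottom] in pixels, round what is visible of it).
- outline_of(picture, target): "region" (384x512 bool, what is visible of it) and "bbox" ([left, top, right, bottom] in pixels, round what is visible of it).
The state is a dict: "time_s": time; "joints": joint angles; "qd": joint speeds; "joint_torque": joint torques, N m; "tcp_pos": TCP position; "eef_rot": TCP orientation; "contact_force": force on the tool from outside, world axes, zero at the start; "moment": the same for the moment, N m; "gripper_width": finger opening in m; "gripper_force": force on a finger pad.
Only numpy, scipy, OpenCV 4.12 (cv2) and the standard library are available. Lean on these libraries where they do the work, as an engineer would, in place of code of your own. Each camera call takes 0.05 s, during which the arm holds its last target. There are 200 camera calls.

### The job

Both ends of the freshly waxed spice-rack divider want buffing on the spring-backed felt pad: starting in the open half of the pad, press the square end squarely on the felt and, keeping it pressed but without driving the springs to their end, slide it along past the middle until the board's side meets the steel stop; then turn the board round and do the tongued end in the same way. Finish by laying the board flat on the middle of the cooling rack, lengthwise, and leave the two jars and the bowl where they stand.

Things in the scene. Friction and masses are not known exactly. Their poses are not given: they have to be found in the camera images.
- divider: Loose wooden board (about 0.18 kg), 160 long x 60 wide x 28 thick mm, lying flat on the table. Origin: centre of its underside; x along its length, towards the tongued end; z up. The last 15 mm at +x is a tongue only 34 mm wide, in the middle of the width; the other end (-x) is plain and square, full width.
- square_end (a point): Centre of the divider's square end face: 80 mm from its middle along the board's -x, at half thickness (14 mm above the underside). Axes as the divider's.
- tongue_end (a point): Centre of the divider's tongue end face: 80 mm from its middle along the board's +x, at half thickness. Axes as the divider's.
- stand: Fixed dark steel buffing stand. Origin: on the table under the pad, 20 mm behind the released felt face. x points into the pad (the board is presented from -x, the robot's side); y along the pad to its open end; the stop is at the -y end. Base plate 10 mm high, its front edge 5 mm in front of the felt; otherwise only the pad (82 mm high) and the stop (85 mm) are near the work.
- pad_face (a point): Middle of the grey felt face of the pad, 52 mm above the table (moves with the pad). Axes as the stand's: the felt looks to -x, y runs along it to the open end. The felt is 160 mm long (y -80 to +80) and 60 mm high (22 to 82 mm above the table).
- pad (a joint): Travel of the sprung pad in m along the stand's x: 0 released, 0.015 fully driven in; about 0.7 N per mm. Count it as pressed above 0.0015; it must never pass 0.0135.
- stop: Fixed upright steel plate at the stop end of the pad, 6 mm thick, 85 mm high, reaching 37 mm out in front of the released felt. Origin: on the table in the plane of its inner face, 86 mm from the pad's middle; axes as the stand's, so the inner face looks to +y. With the board's side on it, the board's centre line is 56 mm from the pad's middle.
- rack_top (a point): Middle of the top of the fixed wire cooling rack, 30 mm above the table; rack 240 mm long (its x) x 140 mm wide (its y), wires lengthwise.
- jar_tall: Bystander: glass jar with steel lid, 68 mm diameter, 120 mm high. Origin: centre of its underside.
- jar_low: Bystander: glass jar with lid, 80 mm diameter, 75 mm high. Origin: centre of its underside.
- bowl: Bystander: terracotta bowl, 130 mm diameter, 45 mm high. Origin: centre of its underside.
There are look-alikes about, which are no part of the job. There is more than one size of the divider; the one meant has the size given above.

How it is judged (in metres and radians):
On the way, in this order (a step that is already met when the one before it is completed fails the run):
1. the square end is pressed squarely against the felt in the open half of the pad, away from the stop (its middle at least 28 mm off the pad's middle) (x of square_end in the frame of pad_face between -0.005 and 0.005 m and z of square_end in the frame of pad_face between -0.022 and 0.022 m and value of joint pad above 0.0015 m and angle between the x axis of divider and the x axis of stand, either way round below 0.15 rad and y of square_end in the frame of pad_face above 0.028 m), for 0.1 s.
2. still pressed, the square end passes the middle of the pad (x of square_end in the frame of pad_face between -0.005 and 0.005 m and z of square_end in the frame of pad_face between -0.022 and 0.022 m and value of joint pad above 0.0015 m and angle between the x axis of divider and the x axis of stand, either way round below 0.15 rad and y of square_end in the frame of pad_face between -0.015 and 0.015 m), for 0.05 s.
3. still pressed, the square end reaches the stop end and the board's side meets the steel stop (a touch over 0.3 N, or within 2.5 mm of it) (x of square_end in the frame of pad_face between -0.005 and 0.005 m and z of square_end in the frame of pad_face between -0.022 and 0.022 m and value of joint pad above 0.0015 m and angle between the x axis of divider and the x axis of stand, either way round below 0.15 rad and y of square_end in the frame of pad_face below -0.045 m and (contact force between divider and stop above 0.3 N or y of square_end in the frame of pad_face below -0.0535 m)), for 0.03 s.
4. the tongued end is pressed squarely against the felt in the open half of the pad, away from the stop (its middle at least 28 mm off the pad's middle) (x of tongue_end in the frame of pad_face between -0.005 and 0.005 m and z of tongue_end in the frame of pad_face between -0.022 and 0.022 m and value of joint pad above 0.0015 m and angle between the x axis of divider and the x axis of stand, either way round below 0.15 rad and y of tongue_end in the frame of pad_face above 0.028 m), for 0.1 s.
5. still pressed, the tongued end passes the middle of the pad (x of tongue_end in the frame of pad_face between -0.005 and 0.005 m and z of tongue_end in the frame of pad_face between -0.022 and 0.022 m and value of joint pad above 0.0015 m and angle between the x axis of divider and the x axis of stand, either way round below 0.15 rad and y of tongue_end in the frame of pad_face between -0.015 and 0.015 m), for 0.05 s.
6. still pressed, the tongued end reaches the stop end and the board's side meets the steel stop (a touch over 0.3 N, or within 2.5 mm of it) (x of tongue_end in the frame of pad_face between -0.005 and 0.005 m and z of tongue_end in the frame of pad_face between -0.022 and 0.022 m and value of joint pad above 0.0015 m and angle between the x axis of divider and the x axis of stand, either way round below 0.15 rad and y of tongue_end in the frame of pad_face below -0.045 m and (contact force between divider and stop above 0.3 N or y of tongue_end in the frame of pad_face below -0.0535 m)), for 0.03 s.
At the end, for the whole second after the job is handed in: The divider lies flat (within 0.1 rad, underside within 5 mm of the wires) and still on the cooling rack, its middle within 40 mm lengthwise and 35 mm crosswise of the rack's middle, its length within 0.3 rad of the rack's length, either way round (x of divider in the frame of rack_top between -0.04 and 0.04 m and y of divider in the frame of rack_top between -0.035 and 0.035 m and z of divider in the frame of rack_top between -0.004 and 0.005 m and angle between the x axis of divider and the x axis of rack_top, either way round below 0.3 rad and angle between the z axis of divider and the z axis of rack_top, either way round below 0.1 rad and linear speed of divider below 0.02 m/s); the robot touches nothing.
It fails at once if the pad is driven to the end of its springs (travel over 13.5 mm) (value of joint pad above 0.0135 m).
It fails at once if a jar or the bowl is moved more than 20 mm (distance of any of jar_tall, jar_low, bowl from where it was at the start of the episode above 0.02 m).
It also fails if it takes over 72 s, if anything falls off the work surface, if the arm or the gripper's body presses on something with over 40 N, if the wrist force passes 120 N, or if a joint passes its speed limit or range.

## Working session

There is one attempt and no reset: what is moved stays moved. The work goes in short steps, Python scripts to look and compute and a shell command to move; the robot and the scene stay as the last step left them, time stands still between calls to the robot, and variables do not carry over. Pictures are saved under pics/ and viewed, at most 10 in all, crops included, and the job is handed in when it is done.

```bash
ls; mkdir -p pics; cat > h.py <<'E'
import numpy as np, cv2
from plant import r, capture, close_job, search_frame, outline_of
def px2w(c,uv,z):
    d=np.linalg.inv(c["K"])@np.array([uv[0],uv[1],1.0]); d=np.array(c["rotation"])@d; o=np.array(c["origin"])
    return o+d*(z-o[2])/d[2]
def w2px(c,p):
    q=np.array(c["rotation"]).T@(np.array(p)-np.array(c["origin"])); q=np.array(c["K"])@q; return q[:2]/q[2]
def save(c,n,box=None,s=1):
    f=c["frame"][:,:,::-1]
    if box: f=f[box[1]:box[3],box[0]:box[2]]
    cv2.imwrite("pics/"+n,cv2.resize(f,None,fx=s,fy=s,interpolation=cv2.INTER_CUBIC))
E
python3 - <<'E'
from h import *
a=capture("scene"); b=capture("side")
save(a,"scene.png",s=1.5); save(b,"side.png",s=1.5)
print(a["origin"],a["rotation"],b["origin"],b["rotation"],a["K"])
for c,n in((a,"scene"),(b,"side")):
  for t in("divider","stand","pad_face","stop","jar_tall","jar_low","bowl"):
    try: print(n,t,[(np.round(x["bbox"]).tolist(),round(x["conf"],2)) for x in search_frame(c,t)])
    except Exception as e: print(n,t,e)
E
```

```text
pics
[ 1.26376795 -0.08395705  0.97570927] [-138.50811574   -0.62326026   78.19803416] [0.03597128 1.11211439 1.23997052] [-136.20456418    0.62373278 -157.19415325] [[364.3133912    0.         254.19234121]
 [  0.         364.3133912  187.99848747]
 [  0.           0.           1.        ]]
scene divider [([351.0, 130.0, 401.0, 175.0], 0.86), ([273.0, 124.0, 330.0, 152.0], 0.72), ([309.0, 162.0, 340.0, 202.0], 0.6)]
scene stand [([203.0, 212.0, 283.0, 267.0], 0.64)]
scene pad_face [([219.0, 214.0, 268.0, 236.0], 0.86)]
scene stop []
scene jar_tall [([74.0, 238.0, 106.0, 281.0], 0.56), ([307.0, 165.0, 338.0, 200.0], 0.39)]
scene jar_low [([328.0, 209.0, 354.0, 239.0], 0.76)]
scene bowl [([127.0, 252.0, 171.0, 292.0], 0.75), ([101.0, 177.0, 150.0, 234.0], 0.74)]
side divider [([194.0, 318.0, 278.0, 375.0], 0.69), ([222.0, 252.0, 258.0, 298.0], 0.62), ([291.0, 260.0, 346.0, 327.0], 0.61)]
side stand []
side pad_face [([226.0, 169.0, 253.0, 204.0], 0.97)]
side stop [([238.0, 161.0, 263.0, 182.0], 0.57)]
side jar_tall [([265.0, 97.0, 283.0, 129.0], 0.58)]
side jar_low [([172.0, 228.0, 198.0, 261.0], 0.87)]
side bowl [([232.0, 129.0, 260.0, 146.0], 0.69)]
```

```bash
cat >> h.py <<'E'
from scipy.spatial.transform import Rotation as Ro
_cap=capture
def capture(n):
    c=_cap(n); c["rpy"]=c["rotation"]; c=dict(c)
    return c
def RR(c): 
    a=np.array(c["rotation"],float)
    return a if a.shape==(3,3) else Ro.from_euler("xyz",a,degrees=True).as_matrix()
def px2w(c,uv,z):
    d=RR(c)@(np.linalg.inv(c["K"])@np.array([uv[0],uv[1],1.0])); o=np.array(c["origin"])
    return o+d*(z-o[2])/d[2]
def w2px(c,p):
    q=c["K"]@(RR(c).T@(np.array(p)-np.array(c["origin"]))); return q[:2]/q[2]
E
```

```text
(no output)
```

View pics/scene.png

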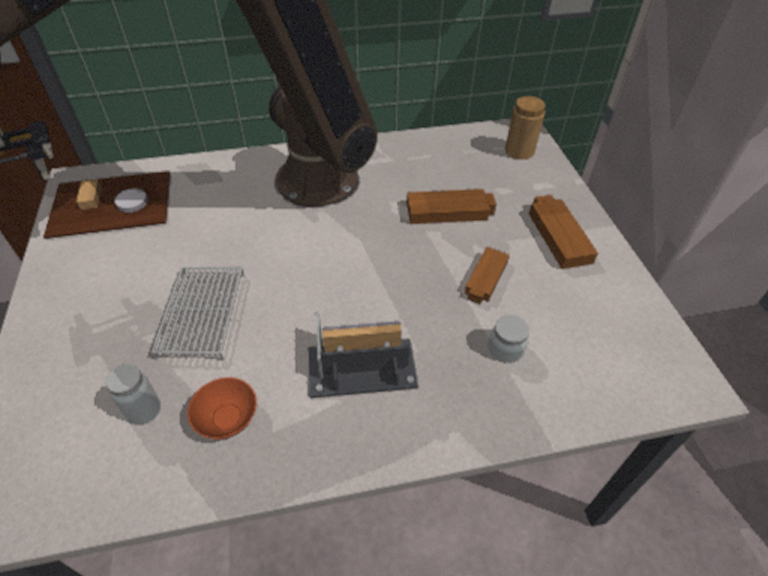

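View pics/side.png

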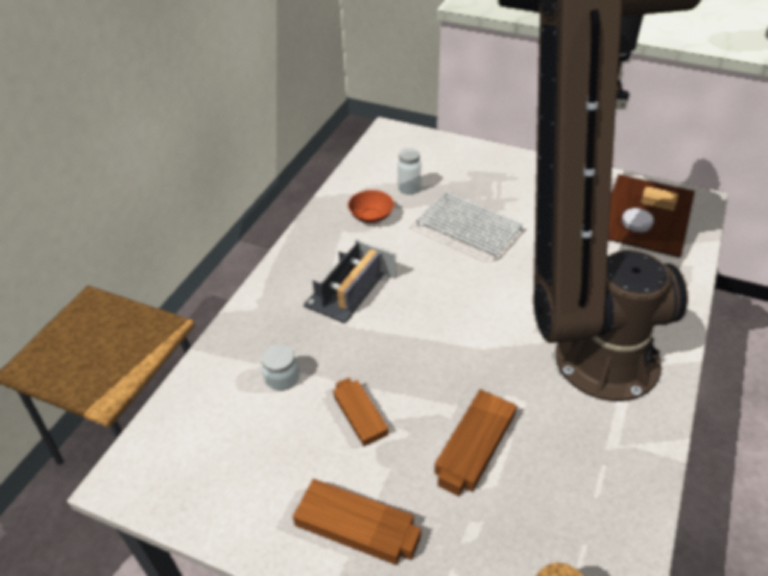

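Scene view (768x576 scale): three boards: A (450,206), B (562,232), C small (487,275). The stand is at (360,355) with its stop on the left (320,345), and the rack is at (200,312). The side view shows the same. Next I fit box sizes to tell the boards apart.

```bash
cat >> h.py <<'E'
from scipy.optimize import minimize
def box(x,y,yaw,L,W,T,z0=0,tong=True):
    t=L*15/160; w=W*34/60
    pl=[(-L/2,-W/2),(L/2-t,-W/2),(L/2-t,W/2),(-L/2,W/2)]; pt=[(L/2-t,-w/2),(L/2,-w/2),(L/2,w/2),(L/2-t,w/2)]
    R=np.array([[np.cos(yaw),-np.sin(yaw)],[np.sin(yaw),np.cos(yaw)]])
    return [[np.r_[R@np.array(p)+[x,y],z] for p in q for z in(z0,z0+T)] for q in(pl,pt)]
def sil(c,parts,S=4):
    m=np.zeros((384*S,512*S),np.uint8)
    for q in parts:
        h=cv2.convexHull(np.array([w2px(c,p)*S+S/2 for p in q],np.float32)); cv2.fillConvexPoly(m,h.astype(np.int32),1)
    return cv2.resize(m.astype(np.float32),(512,384),interpolation=cv2.INTER_AREA)
def iou(a,b): return np.minimum(a,b).sum()/np.maximum(a,b).sum()
E
python3 - <<'E'
from h import *
sc=capture("scene"); sd=capture("side")
ms=[x for x in outline_of(sc,"divider") if x["conf"]>.3]; md=[x for x in outline_of(sd,"divider") if x["conf"]>.3]
print(len(ms),len(md))
def cen(m): v,u=np.nonzero(m); return u.mean(),v.mean()
for a in ms:
    pa=px2w(sc,cen(a["region"]),.014)
    b=min(md,key=lambda b:np.linalg.norm(px2w(sd,cen(b["region"]),.014)-pa)); 
    best=None
    M=[(sc,a["region"].astype(np.float32)),(sd,b["region"].astype(np.float32))]
    f=lambda p:-sum(iou(sil(c,box(p[0],p[1],p[2],p[3],p[4],p[5])),m) for c,m in M)
    for yaw in np.arange(0,360,45):
        s0=np.array([pa[0],pa[1],np.radians(yaw),.15,.06,.028])
        o=minimize(f,s0,method="Nelder-Mead",options=dict(maxfev=220,initial_simplex=np.vstack([s0]+[s0+d for d in np.diag([.02,.02,.4,.03,.015,.008])])))
        if best is None or o.fun<best.fun: best=o
    p=best.x; print(a["bbox"],b["bbox"],"fit",np.round(p,4),"yaw",np.degrees(p[2])%360,-best.fun/2)
save(sc,"boards.png",(260,110,420,220),4.8)
E
```

```text
3 3
[308.4, 163.2, 340.6, 201.8] [222.7, 249.5, 261.6, 299.5] fit [0.4591 0.3495 5.6109 0.1555 0.0586 0.0315] yaw 321.48124545117344 0.9409787654876709
[270.7, 124.6, 331.6, 147.9] [288.2, 259.4, 349.0, 328.2] fit [0.2067 0.337  1.454  0.2278 0.0847 0.0418] yaw 83.30888952448912 0.9596599340438843
[353.7, 124.5, 399.8, 177.1] [197.6, 317.6, 280.0, 375.3] fit [0.3501 0.5837 3.1571 0.2217 0.0792 0.0437] yaw 180.88970056181518 0.9533723592758179
```

View pics/boards.png

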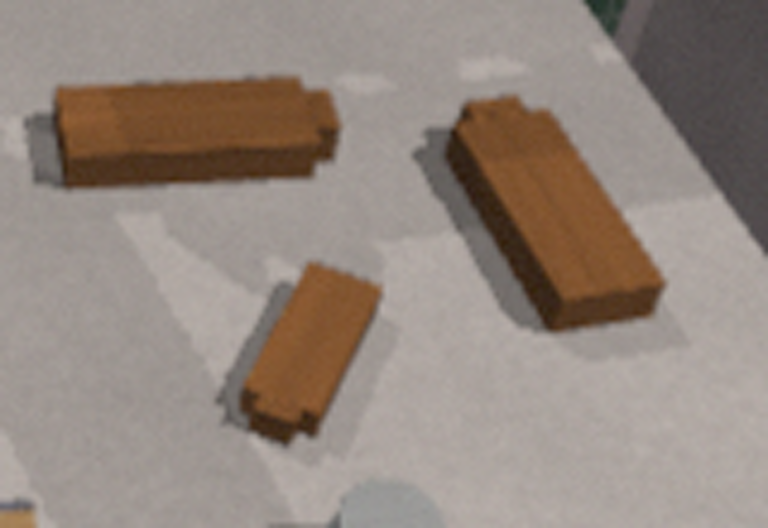

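C (487,275) is the only one with the right size (fits about 156x59x31); A and B are about 220x80x43. So C is the divider, with its tongue pointing +x/−y. Now I refine it and get coarse positions for the stand, rack and bystanders.

```bash
python3 - <<'E'
from h import *
sc=capture("scene"); sd=capture("side")
def near(l,p): 
    return min(l,key=lambda x:np.hypot((x["bbox"][0]+x["bbox"][2])/2-p[0],(x["bbox"][1]+x["bbox"][3])/2-p[1]))
M=[(sc,near(outline_of(sc,"divider"),(324,183))["region"].astype(np.float32)),(sd,near(outline_of(sd,"divider"),(240,275))["region"].astype(np.float32))]
s0=np.array([.459,.3495,np.radians(-38.5)])
f=lambda p:-sum(iou(sil(c,box(*p,.16,.06,.028)),m) for c,m in M)
o=minimize(f,s0,method="Nelder-Mead",options=dict(initial_simplex=np.vstack([s0]+[s0+d for d in np.diag([.01,.01,.1])])))
print("div",o.x[:2],np.degrees(o.x[2]),o.fun/2)
for n,c,pts in(("sc",sc,dict(rack=[(183,269),(243,270),(220,356),(151,354)],padTop=[(322,333),(400,324),(402,346),(324,352)],jl=[(510,355)],jt=[(135,410)],bowl=[(222,420)])),("sd",sd,dict(rack=[(448,198),(523,228),(493,255),(418,220)],padTop=[(377,252),(343,304)]))):
  for k,v in pts.items(): print(n,k,[np.round(px2w(c,np.array(p)/1.5,dict(rack=.03,padTop=.082).get(k,0))[:2],3).tolist() for p in v])
print(r.get_state()["joints"],r.get_state()["eef_rot"],r.get_state()["tcp_pos"])
w=capture("wrist"); print(w["origin"],w["rotation"])
save(sc,"standsc.png",(195,200,290,275),6)
im=[cv2.resize(q,(400,300),interpolation=cv2.INTER_CUBIC) for q in(sc["frame"][205:274,200:292],sd["frame"][155:215,195:275])]
cv2.imwrite("pics/stand2.png",np.hstack(im)[:,:,::-1])
E
```

```text
div [0.45731293 0.35075666] -38.80574665300916 -0.9391183853149414
sc rack [[0.316, -0.351], [0.347, -0.214], [0.581, -0.27], [0.548, -0.408]]
sc padTop [[0.603, -0.058], [0.612, 0.101], [0.666, 0.093], [0.649, -0.06]]
sc jl [[0.679, 0.33]]
sc jt [[0.655, -0.44]]
sc bowl [[0.711, -0.274]]
sd rack [[0.522, -0.385], [0.293, -0.338], [0.335, -0.206], [0.564, -0.264]]
sd padTop [[0.589, -0.052], [0.59, 0.139]]
[-5.74023517e+01  2.05445915e+01  6.80672072e-01 -5.16197694e-04
 -7.01340784e+01 -1.65062422e+01] [-1.79998218e+02  1.03432750e-03 -1.63908769e+02] [ 0.18706172 -0.64853854  0.1872698 ]
[ 0.11100624 -0.67081778  0.38255752] [ 1.63420256e+02 -9.80849194e-02  1.06057266e+02]
```

View pics/stand2.png

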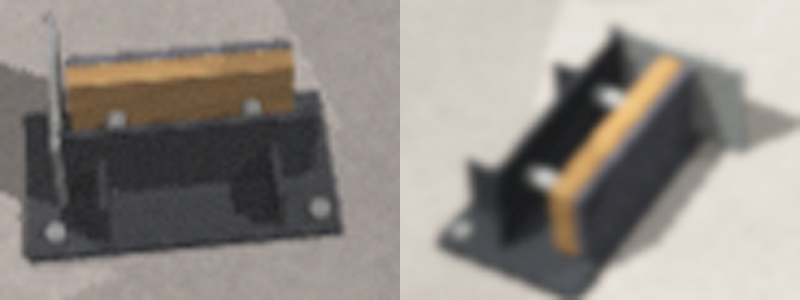

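```bash
R='[87.6,0.58,1,0.12,0,0,4.8]'; 
python3 -m creep '[[87.6,0.58,1,0.12,0,0,4.8],[87.6,0.58,1,0.12,0,0,4.8],[87.6,0.58,1,0.12,0,0,4.8],[87.6,0.58,1,0.12,0,0,4.8],[87.6,0.58,1,0.12,0,0,4.8],[87.6,0.58,1,0.12,0,0,4.8],[87.6,0.58,1,0.12,0,0,4.8],[87.6,0.58,1,0.12,0,0,4.8]]'
python3 -m creep '[[87.6,0.58,1,0.12,0,0,4.8],[87.6,0.58,1,0.12,0,0,4.8],[87.6,0.58,1,0.12,0,0,4.8],[87.6,0.58,1,0.12,0,0,4.8],[87.6,0.58,1,0.12,0,0,4.8],[87.6,0.58,1,0.12,0,0,4.8],[87.6,0.58,1,0.12,0,0,4.8],[87.6,0.58,1,0.12,0,0,4.8]]'
python3 -m creep '[[87.6,0.58,1,0.12,0,0,4.8],[87.6,0.58,1,0.12,0,0,4.8],[87.6,0.58,1,0.12,0,0,4.8],[87.6,0.58,1,0.12,0,0,4.8],[87.6,0.58,1,0.12,0,0,4.8],[87.6,0.58,1,0.12,0,0,4.8],[87.6,0.58,1,0.12,0,0,4.8],[87.6,0.58,1,0.12,0,0,4.8]]'
python3 - <<'E'
from h import *
c=capture("wrist"); s=r.get_state(); print(s["joints"],s["tcp_pos"],s["eef_rot"],s["contact_force"],s["time_s"])
print(c["origin"],c["rotation"]); save(c,"w1.png",s=1.5)
import pickle; pickle.dump({k:c[k] for k in("frame","K","origin","rotation")},open("w1.pkl","wb"))
for t in("pad_face","stop","stand"): print(t,[(np.round(x["bbox"]).tolist(),round(x["conf"],2)) for x in search_frame(c,t)])
E
```

```text
time_s: 1.92
tcp_pos: [0.3035, -0.4473, 0.2116]
eef_rot: [-180.0, -0.0, -125.3]
contact_force: [0.9, -0.2, 0.5]
gripper_width: 0.0878
gripper_force: 0.0
time_s: 2.58
tcp_pos: [0.4195, -0.2472, 0.2358]
eef_rot: [-180.0, -0.0, -86.9]
contact_force: [0.5, -0.3, -0.1]
gripper_width: 0.0876
gripper_force: 0.0
time_s: 3.25
tcp_pos: [0.5356, -0.0471, 0.2597]
eef_rot: [-180.0, -0.0, -48.5]
contact_force: [-0.1, -0.7, -1.1]
gripper_width: 0.088
gripper_force: 0.0
[ 1.61172892e+01  5.38096939e+00 -9.69967516e+00 -1.61467542e-03
 -7.48059621e+01  2.58598930e+01] [ 0.53827256 -0.04409486  0.25978477] [-1.79897281e+02 -4.80560067e-02 -4.80232824e+01] [4.95975792 1.54933038 1.33273284] 3.3
[ 0.58517362 -0.105946    0.45502846] [ 1.63280168e+02  2.95059802e-02 -1.38493089e+02]
pad_face [([142.0, 125.0, 230.0, 213.0], 0.75)]
stop [([189.0, 87.0, 254.0, 155.0], 0.58)]
stand [([138.0, 125.0, 230.0, 214.0], 0.62), ([103.0, 60.0, 254.0, 212.0], 0.58)]
```

View pics/w1.png

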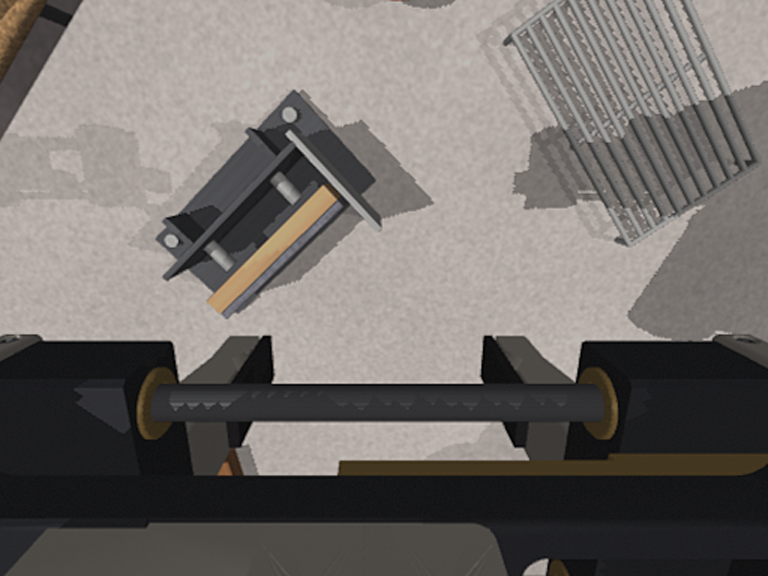

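The wrist view shows the stand clearly: felt front-top edge from (230,318) at the open end to (342,206) at the stop end, stop tip at (379,229), rack corners at (508,42), (628,243) and (755,163).

```bash
python3 - <<'E'
from h import *
import pickle
c=pickle.load(open("w1.pkl","rb"))
P=lambda u,v,z:px2w(c,(u/1.5,v/1.5),z)[:2]
a,b=P(230,318,.082),P(342,206,.082); print("felt",a,b,np.linalg.norm(a-b),"mid",(a+b)/2); d=a-b; yaw=np.degrees(np.arctan2(-d[0],d[1])); print("yaw",yaw)
a2,b2=P(208,303,.082),P(325,186,.082); print("back",a2,b2); d=a2-b2; print(np.linalg.norm(d),np.degrees(np.arctan2(-d[0],d[1])))
print("stop tip",P(379,229,.085),P(288,135,.085))
R=[P(508,42,.03),P(628,243,.03),P(755,163,.03)]; print("rack",R,"centre",(R[0]+R[2])/2,[np.linalg.norm(R[0]-R[1]),np.linalg.norm(R[1]-R[2])],np.degrees(np.arctan2(*(R[0]-R[1])[::-1])))
E
```

```text
felt [0.59628166 0.09559771] [ 0.58403232 -0.05775558] 0.15384173451667071 mid [0.59015699 0.01892106]
yaw -4.566897267184864
back [0.62100198 0.09702864] [ 0.60641355 -0.06111433]
0.1588144283863615 -5.270523064578402
stop tip [ 0.54600074 -0.06459055] [ 0.65621298 -0.07312532]
rack [array([ 0.56556064, -0.26439208]), array([ 0.33615843, -0.21949521]), array([ 0.30577937, -0.35301096])] centre [ 0.43567001 -0.30870152] [np.float64(0.233754362933248), np.float64(0.1369282413402241)] -11.073528929220135
```

```bash
python3 -m creep '[[87.6,-0.33,0.95,0,0,0,0.5],[87.6,-0.33,0.95,0,0,0,0.5],[87.6,-0.33,0.95,0,0,0,0.5],[87.6,-0.33,0.95,0,0,0,0.5],[87.6,-0.33,0.95,0,0,0,0.5],[87.6,-0.33,0.95,0,0,0,0.5],[87.6,-0.33,0.95,0,0,0,0.5],[87.6,-0.33,0.95,0,0,0,0.5]]' >/dev/null
python3 -m creep '[[87.6,-0.33,0.95,0,0,0,0.5],[87.6,-0.33,0.95,0,0,0,0.5],[87.6,-0.33,0.95,0,0,0,0.5],[87.6,-0.33,0.95,0,0,0,0.5],[87.6,-0.33,0.95,0,0,0,0.5],[87.6,-0.33,0.95,0,0,0,0.5],[87.6,-0.33,0.95,0,0,0,0.5],[87.6,-0.33,0.95,0,0,0,0.5]]' >/dev/null
python3 -m creep '[[87.6,-0.33,0.95,0,0,0,0.5],[87.6,-0.33,0.95,0,0,0,0.5],[87.6,-0.33,0.95,0,0,0,0.5],[87.6,-0.33,0.95,0,0,0,0.5],[87.6,0,0,0,0,0,0],[87.6,0,0,0,0,0,0]]'
python3 - <<'E'
from h import *
c=capture("wrist"); s=r.get_state(); print(s["joints"],s["tcp_pos"],s["eef_rot"])
save(c,"w2.png",s=1.5)
l=outline_of(c,"divider"); print([(x["bbox"],x["conf"]) for x in l])
pc=w2px(c,(.457,.351,.02)); print(pc)
m=min(l,key=lambda x:np.hypot(*(np.array([(x["bbox"][0]+x["bbox"][2])/2,(x["bbox"][1]+x["bbox"][3])/2])-pc)))["region"].astype(np.float32)
s0=np.array([.457,.351,np.radians(-38.8)])
f=lambda p:-iou(sil(c,box(*p,.16,.06,.028)),m)
o=minimize(f,s0,method="Nelder-Mead",options=dict(initial_simplex=np.vstack([s0]+[s0+d for d in np.diag([.01,.01,.1])])))
print("div",o.x[:2],np.degrees(o.x[2]),o.fun)
d=o.x[:2]-s["tcp_pos"][:2]; print("move/25mm",d/.025, "z to .005",(0.005-s["tcp_pos"][2])/.025)
E
```

```text
time_s: 5.28
tcp_pos: [0.3699, 0.4264, 0.2589]
eef_rot: [180.0, -0.0, -38.7]
contact_force: [-0.3, -0.9, -0.1]
gripper_width: 0.0874
gripper_force: 0.0
[ 6.88725425e+01  7.88896787e+00 -6.89342016e+00 -4.02025690e-04
 -7.52517601e+01 -1.76290247e+01] [0.37014851 0.42578141 0.2590773 ] [ 1.79967338e+02 -9.97137691e-03 -3.87565818e+01]
[([289.8, 143.4, 437.1, 252.8], 0.92), ([232.2, 17.3, 275.7, 133.9], 0.87), ([118.4, 157.9, 243.8, 258.1], 0.78)]
[252.84880267  81.275445  ]
div [0.45522341 0.34698806] -38.78946589363899 -0.963668167591095
move/25mm [ 3.40299616 -3.15173415] z to .005 -10.163092195841276
```

View pics/w2.png

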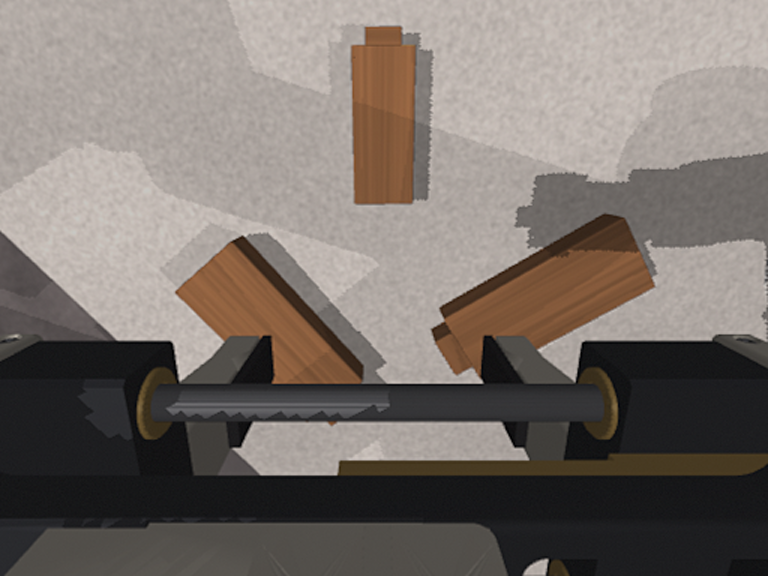

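The board is straight and centred at (384,115) in the view, tongue pointing away. Descending and gripping.

```bash
python3 -m creep '[[87.6,0.57,-0.52,-0.8,0,0,0],[87.6,0.57,-0.52,-0.8,0,0,0],[87.6,0.57,-0.52,-0.8,0,0,0],[87.6,0.57,-0.52,-0.8,0,0,0],[87.6,0.57,-0.52,-0.8,0,0,0],[87.6,0.57,-0.52,-0.8,0,0,0],[87.6,0,0,0,0,0,0]]'
python3 -m creep '[[87.6,0,0,-0.75,0,0,0],[87.6,0,0,-0.75,0,0,0],[87.6,0,0,-0.75,0,0,0],[87.6,0,0,-0.75,0,0,0],[87.6,0,0,-0.75,0,0,0],[87.6,0,0,-0.75,0,0,0],[87.6,0,0,-0.5,0,0,0],[87.6,0,0,-0.35,0,0,0]]'
python3 -m creep '[[40,0,0,0,0,0,0],[40,0,0,0,0,0,0],[40,0,0,0,0,0,0],[40,0,0,0,0,0,0],[40,0,0,0,0,0,0],[40,0,0,0,0,0,0],[40,0,0,0,0,0,0],[40,0,0,0,0,0,0]]' 40
```

```text
time_s: 5.97
tcp_pos: [0.4557, 0.3434, 0.1354]
eef_rot: [179.7, 0.0, -39.0]
contact_force: [-1.2, -0.7, -0.1]
gripper_width: 0.0873
gripper_force: 0.0
time_s: 6.63
tcp_pos: [0.4556, 0.3473, 0.0049]
eef_rot: [180.0, -0.0, -38.8]
contact_force: [0.5, -0.6, 0.4]
gripper_width: 0.0876
gripper_force: 0.0
time_s: 7.3
tcp_pos: [0.4556, 0.3486, 0.0057]
eef_rot: [-180.0, 0.0, -38.7]
contact_force: [0.5, -0.6, -0.1]
gripper_width: 0.0419
gripper_force: 0.0
```

```bash
python3 - <<'E'
from h import *
a=capture("scene");b=capture("side"); s=r.get_state(); print(s["gripper_width"],s["gripper_force"],s["contact_force"])
im=[cv2.resize(q,(400,300),interpolation=cv2.INTER_CUBIC) for q in(a["frame"][130:226,260:388],b["frame"][220:316,180:308])]
cv2.imwrite("pics/g1.png",np.hstack(im)[:,:,::-1])
E
```

```text
0.04075292497896631 0.0 [-0.18760104  0.24173392 -0.44472478]
```

View pics/g1.png

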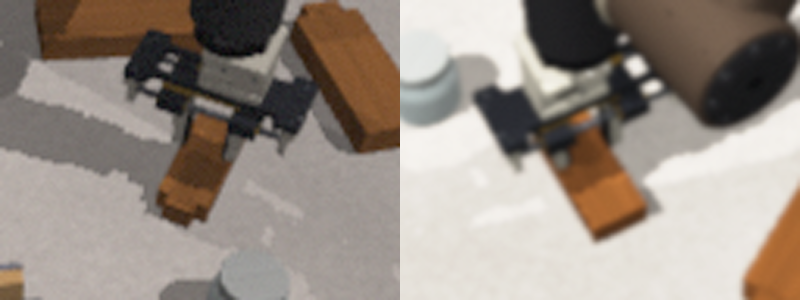

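```bash
python3 -m creep '[[20,0,0,0,0,0,0],[20,0,0,0,0,0,0],[20,0,0,0,0,0,0],[20,0,0,0,0,0,0]]' 40
python3 - <<'E'
from h import *
c=capture("wrist"); print(c["K"][0][0]); b=capture("side")
im=[cv2.resize(c["frame"],(400,300)),cv2.resize(b["frame"][235:307,200:296],(400,300),interpolation=cv2.INTER_CUBIC)]
cv2.imwrite("pics/g2.png",np.hstack(im)[:,:,::-1])
E
```

```text
time_s: 7.73
tcp_pos: [0.4555, 0.3484, 0.0055]
eef_rot: [180.0, -0.0, -38.7]
contact_force: [0.4, 0.1, 0.1]
gripper_width: 0.0219
gripper_force: 0.0
275.03872387948053
```

View pics/g2.png

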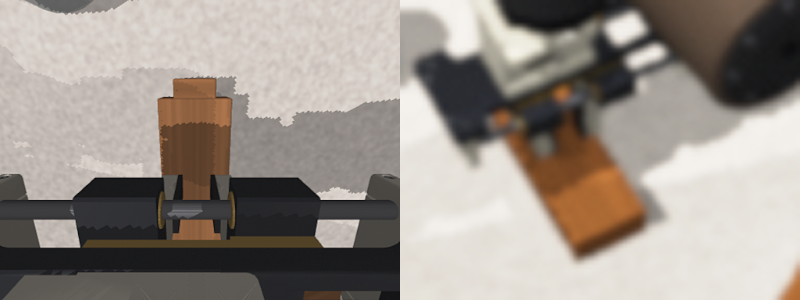

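```bash
python3 - <<'E'
from h import *
s=r.get_state(); R=Ro.from_euler("xyz",s["eef_rot"],degrees=True).as_matrix(); t=np.array(s["tcp_pos"])
tips=[t+R@[0,k*s["gripper_width"]/2,0] for k in(1,-1)]
out=[]
for n,b in(("scene",(285,145,349,201)),("side",(215,235,279,291))):
    c=capture(n); S=6; f=cv2.resize(c["frame"][b[1]:b[3],b[0]:b[2]],None,fx=S,fy=S,interpolation=cv2.INTER_CUBIC)
    for p in tips:
        for dz,col in((0,(255,0,0)),(.04,(0,255,0))):
            q=(w2px(c,p+[0,0,dz])-np.array(b[:2])+.5)*S; cv2.circle(f,tuple(int(v) for v in q),4,col,1)
    for q in box(.456,.348,np.radians(-38.8),.16,.06,.028):
        for p in q:
            u=(w2px(c,p)-np.array(b[:2])+.5)*S; cv2.circle(f,tuple(int(v) for v in u),3,(0,0,255),-1)
    out.append(f)
cv2.imwrite("pics/g3.png",np.hstack(out)[:,:,::-1]); print(out[0].shape)
c=capture("wrist"); print([w2px(c,p)*.78 for p in tips],[w2px(c,p+[0,0,.04])*.78 for p in tips])
E
```

```text
(336, 384, 3)
[array([204.68693856, 166.80851693]), array([183.79466271, 166.8179095 ])] [array([206.65527338, 185.24243164]), array([181.07711579, 185.25307729])]
```

View pics/g3.png

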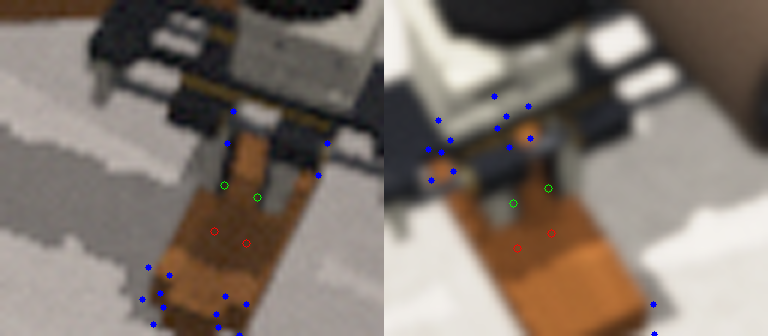

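The overlay shows the real fingertips well above the reported TCP (red), closer to +30 mm (green). The fingers closed over the board without touching it. I'll open again and feel downwards for the table.

```bash
python3 -c "
from h import *; print(r.grip_depth, [x for x in dir(r) if x[0]!='_'])"
python3 -m creep '[[87.6,0,0,0,0,0,0],[87.6,0,0,0,0,0,0],[87.6,0,0,0,0,0,0],[87.6,0,0,0,0,0,0],[87.6,0,0,0,0,0,0],[87.6,0,0,0,0,0,0],[87.6,0,0,0,0,0,0],[87.6,0,0,0,0,0,0]]' 40
python3 -m creep '[[87.6,0,0,-0.2,0,0,0],[87.6,0,0,-0.2,0,0,0],[87.6,0,0,0,0,0,0]]'
```

```text
0.0188 ['Unreachable', 'get_state', 'grip_depth']
time_s: 8.65
tcp_pos: [0.4556, 0.3485, 0.0055]
eef_rot: [-180.0, 0.0, -38.7]
contact_force: [0.3, -0.0, -0.3]
gripper_width: 0.0678
gripper_force: 0.0
time_s: 8.9
tcp_pos: [0.455, 0.3477, -0.0058]
eef_rot: [179.9, 0.0, -38.7]
contact_force: [0.0, 0.7, 0.4]
gripper_width: 0.0858
gripper_force: 0.0
```

```bash
python3 -m creep '[[87.6,0,0,-0.15,0,0,0],[87.6,0,0,-0.15,0,0,0],[87.6,0,0,0,0,0,0]]' | grep -E "tcp|contact"
python3 -m creep '[[87.6,0,0,-0.12,0,0,0],[87.6,0,0,0,0,0,0]]' | grep -E "tcp|contact"
```

```text
tcp_pos: [0.4552, 0.348, -0.0129]
contact_force: [0.9, -0.7, 0.0]
tcp_pos: [0.4554, 0.3483, -0.0155]
contact_force: [-0.2, -1.0, 0.1]
```

```bash
python3 -m creep '[[87.6,0,0,-0.12,0,0,0],[87.6,0,0,0,0,0,0]]' | grep -E "tcp|contact"
python3 -m creep '[[87.6,0,0,-0.1,0,0,0],[87.6,0,0,0,0,0,0]]' | grep -E "tcp|contact"
```

```text
tcp_pos: [0.4554, 0.3483, -0.0184]
contact_force: [-0.6, -0.0, -0.2]
tcp_pos: [0.4554, 0.3483, -0.0209]
contact_force: [0.2, -0.5, -0.8]
```

```bash
python3 -m creep '[[87.6,0,0,-0.1,0,0,0],[87.6,0,0,0,0,0,0]]' | grep -E "tcp|contact"
python3 -m creep '[[40,0,0,0,0,0,0],[40,0,0,0,0,0,0],[40,0,0,0,0,0,0],[40,0,0,0,0,0,0],[40,0,0,0,0,0,0],[40,0,0,0,0,0,0]]' 20
```

```text
tcp_pos: [0.4554, 0.3483, -0.0234]
contact_force: [0.3, 0.7, 0.6]
time_s: 10.32
tcp_pos: [0.4556, 0.3486, -0.0229]
eef_rot: [-180.0, -0.0, -38.7]
contact_force: [0.5, -0.3, -0.2]
gripper_width: 0.0597
gripper_force: 20.0
```

Gripped at 59.7 mm with TCP z reading −0.023 (board on the table). Lifting, turning the square end to the felt.

```bash
python3 -m creep '[[40,0,0,0,0,0,0],[40,0,0,0.8,0,0,0],[40,0,0,0.8,0,0,0],[40,0,0,0.8,0,0,0],[40,0,0,0.8,0,0,0],[40,0,0,0.8,0,0,0],[40,0,0,0.8,0,0,0],[40,0,0,0.8,0,0,0]]' 45
python3 -m creep '[[40,0,0,0.8,0,0,0],[40,0.06,-0.52,0,0,0,-7],[40,0.06,-0.52,0,0,0,-7],[40,0.06,-0.52,0,0,0,-7],[40,0.06,-0.52,0,0,0,-7],[40,0.06,-0.52,0,0,0,-7],[40,0.06,-0.52,0,0,0,-7],[40,0.06,-0.52,0,0,0,-7]]' >/dev/null
python3 -m creep '[[40,0.06,-0.52,0,0,0,-7],[40,0.06,-0.52,0,0,0,-7],[40,0.06,-0.52,0,0,0,-7],[40,0.06,-0.52,0,0,0,-7],[40,0.06,-0.52,0,0,0,-7],[40,0.06,-0.52,0,0,0,-7],[40,0.06,-0.52,0,0,0,-7],[40,0.06,-0.52,0,0,0,-7]]' >/dev/null
python3 -m creep '[[40,0.06,-0.52,0,0,0,-7],[40,0.06,-0.52,0,0,0,-7],[40,0.06,-0.52,0,0,0,-7],[40,0.06,-0.52,0,0,0,-7],[40,0.06,-0.52,0,0,0,-7],[40,0.06,-0.52,0,0,0,-6.3],[40,0,0,0,0,0,0],[40,0,0,0,0,0,0]]'
python3 - <<'E'
from h import *
s=r.get_state(); print(s["joints"])
for n in("scene","side"):
    c=capture(n); l=outline_of(c,"divider"); print(n,[(np.round(x["bbox"]).tolist(),round(x["conf"],2)) for x in l])
    t=s["tcp_pos"]; M=[x for x in l if np.hypot(*(np.array([(x["bbox"][0]+x["bbox"][2])/2,(x["bbox"][1]+x["bbox"][3])/2])-w2px(c,(t[0],t[1],t[2]+.037))))<40]
    print(w2px(c,(t[0],t[1],t[2]+.037)))
E
```

```text
time_s: 10.98
tcp_pos: [0.455, 0.348, 0.1176]
eef_rot: [180.0, 0.0, -38.7]
contact_force: [0.9, 0.4, -2.6]
gripper_width: 0.0595
gripper_force: 45.0
time_s: 12.98
tcp_pos: [0.4867, 0.0749, 0.1368]
eef_rot: [-180.0, -0.0, 175.0]
contact_force: [-0.3, 0.2, -1.4]
gripper_width: 0.0595
gripper_force: 45.0
[ 3.16599514e+01  5.64575056e+00 -2.60108431e+01 -1.86851602e-02
 -5.83698611e+01 -1.26630189e+02]
scene [([276.0, 124.0, 329.0, 147.0], 0.95), ([241.0, 152.0, 265.0, 191.0], 0.92), ([351.0, 126.0, 400.0, 176.0], 0.79)]
[250.26325794 167.65804815]
side [([240.0, 170.0, 287.0, 195.0], 0.98), ([290.0, 260.0, 347.0, 326.0], 0.93), ([196.0, 319.0, 280.0, 377.0], 0.55)]
[263.27146305 179.0217561 ]
```

```bash
python3 -m creep '[[40,0,0,-0.75,0,0,0],[40,0,0,-0.75,0,0,0],[40,0,0,-0.75,0,0,0],[40,0,0,-0.75,0,0,0],[40,0,0,-0.75,0,0,0],[40,0,0,-0.55,0,0,0],[40,0,0,0,0,0,0],[40,0,0,0,0,0,0]]' | grep -E "tcp|contact"
python3 -m creep '[[40,0.15,-0.01,0,0,0,0],[40,0.15,-0.01,0,0,0,0],[40,0.15,-0.01,0,0,0,0],[40,0.15,-0.01,0,0,0,0],[40,0,0,0,0,0,0]]' | grep -E "tcp|contact"
python3 -m creep '[[40,0.12,-0.01,0,0,0,0],[40,0,0,0,0,0,0]]' | grep -E "tcp|contact"
```

```text
tcp_pos: [0.4867, 0.0756, 0.0292]
contact_force: [0.3, 0.7, -1.0]
tcp_pos: [0.5033, 0.0747, 0.0301]
contact_force: [1.5, -0.5, -1.4]
tcp_pos: [0.5055, 0.0742, 0.0296]
contact_force: [0.1, -0.3, -2.0]
```

```bash
for i in 1; do
python3 -m creep '[[40,0.12,-0.01,0,0,0,0],[40,0,0,0,0,0,0]]' | grep -E "tcp|contact"
python3 -m creep '[[40,0.12,-0.01,0,0,0,0],[40,0,0,0,0,0,0]]' | grep -E "tcp|contact"
done
```

```text
tcp_pos: [0.5085, 0.074, 0.0296]
contact_force: [0.3, 0.3, -2.0]
tcp_pos: [0.5115, 0.0738, 0.0295]
contact_force: [0.5, 0.1, 0.2]
```

```bash
python3 -m creep '[[40,0.12,-0.01,0,0,0,0],[40,0,0,0,0,0,0]]' | grep -E "tcp|contact"
python3 - <<'E'
from h import *
f=[]
for i in range(3):
    capture("side"); f.append(r.get_state()["contact_force"])
print(np.mean(f,0))
E
```

```text
tcp_pos: [0.5146, 0.0735, 0.0295]
contact_force: [0.5, -1.1, -0.8]
[-0.30190985 -0.15417505 -2.0977756 ]
```

```bash
python3 -m creep '[[40,0.12,-0.01,0,0,0,0],[40,0,0,0,0,0,0]]' | grep -E "tcp|contact"
python3 -m creep '[[40,0,0,0,0,0,0]]' | grep -E "contact"
python3 -m creep '[[40,0.08,-0.01,0,0,0,0],[40,0,0,0,0,0,0]]' | grep -E "tcp|contact"
python3 -m creep '[[40,0,0,0,0,0,0]]' | grep -E "contact"
```

```text
tcp_pos: [0.5175, 0.0733, 0.0296]
contact_force: [1.3, 0.1, -1.7]
contact_force: [0.6, 0.5, -2.0]
tcp_pos: [0.5194, 0.073, 0.0296]
contact_force: [-0.0, 0.3, -1.3]
contact_force: [0.2, -0.5, -2.1]
```

```bash
python3 -m creep '[[40,0.12,-0.01,0,0,0,0],[40,0,0,0,0,0,0],[40,0,0,0,0,0,0]]' | grep -E "tcp|contact"
python3 -m creep '[[40,0,0,0,0,0,0]]' | grep -E "contact"
python3 -m creep '[[40,0.08,-0.01,0,0,0,0],[40,0,0,0,0,0,0],[40,0,0,0,0,0,0]]' | grep -E "tcp|contact"
python3 -m creep '[[40,0,0,0,0,0,0]]' | grep -E "contact"
```

```text
tcp_pos: [0.5219, 0.0726, 0.0294]
contact_force: [-0.8, 0.5, -1.0]
contact_force: [-1.2, -0.1, -1.2]
tcp_pos: [0.5238, 0.0724, 0.0294]
contact_force: [-1.9, 0.4, -2.2]
contact_force: [-3.0, 0.3, -1.1]
```

```bash
python3 -m creep '[[40,0.08,0,0,0,0,0],[40,0.04,0,0,0,0,0],[40,0,0,0,0,0,0],[40,0,0,0,0,0,0]]' | grep -E "tcp|contact"
python3 - <<'E'
from h import *
f=[]
for i in range(4):
    capture("side"); f.append(r.get_state()["contact_force"])
s=r.get_state(); print(np.mean(f,0),s["moment"],s["tcp_pos"],s["eef_rot"],s["time_s"])
c=capture("side"); print([(x["bbox"],x["conf"]) for x in search_frame(c,"pad_face")])
E
```

```text
tcp_pos: [0.5266, 0.0722, 0.0293]
contact_force: [-4.0, 0.4, -0.1]
[-4.52193691 -0.33393252 -0.87448257] [-0.17992862  1.64917451 -0.18707546] [0.52665101 0.07223256 0.02937171] [-1.79980212e+02 -3.53588001e-02  1.74978067e+02] 16.7833
[([222.6, 173.0, 250.0, 203.7], 0.59)]
```

```bash
python3 -m creep '[[40,-0.026,-0.3,0,0,0,0],[40,-0.026,-0.3,0,0,0,0],[40,-0.026,-0.3,0,0,0,0],[40,-0.026,-0.3,0,0,0,0],[40,-0.026,-0.3,0,0,0,0],[40,0,0,0,0,0,0],[40,0,0,0,0,0,0]]' | grep -E "tcp|rot|contact|width"
python3 -m creep '[[40,0,0,0,0,0,0]]' | grep -E "tcp|contact"
```

```text
tcp_pos: [0.5234, 0.0345, 0.0294]
eef_rot: [-180.0, -0.0, 174.9]
contact_force: [-4.6, -2.0, -1.1]
gripper_width: 0.0597
tcp_pos: [0.5233, 0.0345, 0.0294]
contact_force: [-4.1, -2.8, -0.7]
```

```bash
python3 -m creep '[[40,-0.026,-0.3,0,0,0,0],[40,-0.026,-0.3,0,0,0,0],[40,-0.026,-0.3,0,0,0,0],[40,-0.026,-0.3,0,0,0,0],[40,-0.026,-0.3,0,0,0,0],[40,0,0,0,0,0,0]]' | grep -E "tcp|rot|contact|width"
python3 -m creep '[[40,0,0,0,0,0,0]]' | grep -E "tcp|contact"
python3 -m creep '[[40,0,0,0,0,0,0]]' | grep -E "tcp|contact"
```

```text
tcp_pos: [0.5202, -0.0029, 0.0294]
eef_rot: [-180.0, -0.0, 175.0]
contact_force: [-5.2, -0.6, -0.4]
gripper_width: 0.0596
tcp_pos: [0.5201, -0.0028, 0.0294]
contact_force: [-4.7, -1.6, -1.5]
tcp_pos: [0.52, -0.0028, 0.0293]
contact_force: [-5.3, -1.5, -0.2]
```

```bash
python3 -m creep '[[40,-0.026,-0.25,0,0,0,0],[40,-0.026,-0.25,0,0,0,0],[40,-0.02,-0.2,0,0,0,0],[40,0,0,0,0,0,0]]' | grep -E "tcp|contact"
python3 -m creep '[[40,-0.01,-0.1,0,0,0,0],[40,0,0,0,0,0,0]]' | grep -E "tcp|contact"
python3 -m creep '[[40,-0.01,-0.1,0,0,0,0],[40,0,0,0,0,0,0]]' | grep -E "tcp|contact"
```

```text
tcp_pos: [0.5186, -0.0201, 0.0294]
contact_force: [-4.5, 0.4, -1.1]
tcp_pos: [0.5185, -0.0222, 0.0294]
contact_force: [-4.6, 1.6, -2.0]
tcp_pos: [0.5183, -0.0246, 0.0294]
contact_force: [-5.5, 2.6, -1.6]
```

```bash
python3 -m creep '[[40,-0.008,-0.08,0,0,0,0],[40,0,0,0,0,0,0],[40,0,0,0,0,0,0]]' | grep -E "tcp|contact"
python3 -m creep '[[40,-0.008,-0.08,0,0,0,0],[40,0,0,0,0,0,0],[40,0,0,0,0,0,0]]' | grep -E "tcp|contact"
```

```text
tcp_pos: [0.5181, -0.0265, 0.0294]
contact_force: [-4.5, 2.2, -1.3]
tcp_pos: [0.5181, -0.028, 0.0295]
contact_force: [-6.3, 5.6, -0.8]
```

```bash
python3 -m creep '[[40,-0.006,-0.08,0,0,0,0],[40,0,0,0,0,0,0],[40,0,0,0,0,0,0]]' | grep -E "tcp|contact"
python3 -m creep '[[40,0,-0.08,0,0,0,0],[40,0,0,0,0,0,0],[40,0,0,0,0,0,0]]' | grep -E "tcp|rot|contact|wid"
```

```text
tcp_pos: [0.5181, -0.0281, 0.0295]
contact_force: [-8.5, 17.4, 0.8]
tcp_pos: [0.5181, -0.0283, 0.0295]
eef_rot: [179.7, 0.1, 175.1]
contact_force: [-12.6, 28.9, 2.3]
gripper_width: 0.0595
```

Step 3 done: firmly on the stop at 29 N side force. Backing off, lifting and turning round.

```bash
python3 -m creep '[[40,0,0.25,0,0,0,0],[40,-0.5,0.05,0,0,0,0],[40,-0.8,0.07,0,0,0,0],[40,-0.8,0.07,0,0,0,0],[40,0,0,0.8,0,0,0],[40,0,0,0.9,0,0,0],[40,0,0,0.9,0,0,0],[40,0,0,0.9,0,0,0]]' | grep -E "tcp|contact|width"
python3 -m creep '[[40,0,0,0.8,0,0,0],[40,0.05,0.14,0,0,0,6.9],[40,0.05,0.14,0,0,0,6.9],[40,0.05,0.14,0,0,0,6.9],[40,0.05,0.14,0,0,0,6.9],[40,0.05,0.14,0,0,0,6.9],[40,0.05,0.14,0,0,0,6.9],[40,0.05,0.14,0,0,0,6.9]]' >/dev/null
python3 -m creep '[[40,0.05,0.14,0,0,0,6.9],[40,0.05,0.14,0,0,0,6.9],[40,0.05,0.14,0,0,0,6.9],[40,0.05,0.14,0,0,0,6.9],[40,0.05,0.14,0,0,0,6.9],[40,0.05,0.14,0,0,0,6.9],[40,0.05,0.14,0,0,0,6.9],[40,0.05,0.14,0,0,0,6.9]]' >/dev/null
python3 -m creep '[[40,0.05,0.14,0,0,0,6.9],[40,0.05,0.14,0,0,0,6.9],[40,0.05,0.14,0,0,0,6.9],[40,0.05,0.14,0,0,0,6.9],[40,0.05,0.14,0,0,0,6.9],[40,0.05,0.14,0,0,0,6.9],[40,0.05,0.14,0,0,0,6.9],[40,0.05,0.14,0,0,0,6.9]]' >/dev/null
python3 -m creep '[[40,0.05,0.14,0,0,0,6.9],[40,0.05,0.14,0,0,0,6.9],[40,0.05,0.14,0,0,0,6.9],[40,0,0,0,0,0,0],[40,0,0,0,0,0,0]]'
```

```text
tcp_pos: [0.4671, -0.0214, 0.1191]
contact_force: [0.7, -0.1, -1.8]
gripper_width: 0.0592
time_s: 22.97
tcp_pos: [0.4988, 0.0696, 0.1375]
eef_rot: [-180.0, -0.1, -5.8]
contact_force: [0.2, -0.7, -2.3]
gripper_width: 0.0595
gripper_force: 45.0
```

```bash
python3 -m creep '[[40,-0.1,0.12,-0.75,0,0,0.4],[40,0,0,-0.75,0,0,0.4],[40,0,0,-0.75,0,0,0],[40,0,0,-0.75,0,0,0],[40,0,0,-0.75,0,0,0],[40,0,0,-0.57,0,0,0],[40,0,0,0,0,0,0],[40,0,0,0,0,0,0]]' | grep -E "tcp|rot|contact"
python3 -m creep '[[40,0.15,-0.01,0,0,0,0],[40,0.15,-0.01,0,0,0,0],[40,0.1,-0.01,0,0,0,0],[40,0,0,0,0,0,0],[40,0,0,0,0,0,0]]' | grep -E "tcp|contact"
python3 -m creep '[[40,0.1,-0.01,0,0,0,0],[40,0,0,0,0,0,0],[40,0,0,0,0,0,0]]' | grep -E "tcp|contact"
python3 -m creep '[[40,0,0,0,0,0,0]]' | grep -E "contact"
```

```text
tcp_pos: [0.4953, 0.0718, 0.0289]
eef_rot: [180.0, 0.0, -4.9]
contact_force: [0.2, 0.2, -1.3]
tcp_pos: [0.5057, 0.0713, 0.0295]
contact_force: [0.6, 0.4, -2.1]
tcp_pos: [0.5078, 0.0709, 0.0291]
contact_force: [-0.4, 0.3, -1.5]
contact_force: [-1.3, 0.8, -2.7]
```

```bash
python3 -m creep '[[40,0.1,-0.01,0,0,0,0],[40,0,0,0,0,0,0],[40,0,0,0,0,0,0]]' | grep -E "tcp|contact"
python3 -m creep '[[40,0,0,0,0,0,0]]' | grep -E "contact"
python3 -m creep '[[40,0.1,-0.01,0,0,0,0],[40,0,0,0,0,0,0],[40,0,0,0,0,0,0]]' | grep -E "tcp|contact"
python3 -m creep '[[40,0,0,0,0,0,0]]' | grep -E "contact"
```

```text
tcp_pos: [0.5103, 0.0707, 0.029]
contact_force: [0.2, 0.6, -1.3]
contact_force: [0.9, 0.2, -1.3]
tcp_pos: [0.5128, 0.0705, 0.029]
contact_force: [-0.5, -0.1, -3.2]
contact_force: [-1.1, -0.0, -2.3]
```

```bash
python3 -m creep '[[40,0.1,-0.01,0,0,0,0],[40,0,0,0,0,0,0],[40,0,0,0,0,0,0]]' | grep -E "tcp|contact"
python3 -m creep '[[40,0,0,0,0,0,0]]' | grep -E "contact"
python3 -m creep '[[40,0.08,-0.01,0,0,0,0],[40,0,0,0,0,0,0],[40,0,0,0,0,0,0]]' | grep -E "tcp|contact"
python3 -m creep '[[40,0,0,0,0,0,0]]' | grep -E "contact"
```

```text
tcp_pos: [0.5151, 0.0701, 0.0289]
contact_force: [0.2, 0.2, -2.3]
contact_force: [-0.5, 0.0, -1.5]
tcp_pos: [0.517, 0.0699, 0.0289]
contact_force: [-1.9, 0.5, -1.2]
contact_force: [-2.1, 1.5, -1.1]
```

```bash
python3 -m creep '[[40,0.08,0,0,0,0,0],[40,0.06,0,0,0,0,0],[40,0,0,0,0,0,0],[40,0,0,0,0,0,0]]' | grep -E "tcp|contact"
python3 - <<'E'
from h import *
f=[]
for i in range(4):
    capture("side"); f.append(r.get_state()["contact_force"])
s=r.get_state(); print(np.mean(f,0),s["tcp_pos"],s["eef_rot"],s["time_s"])
E
```

```text
tcp_pos: [0.5202, 0.0697, 0.0288]
contact_force: [-4.6, 0.8, -0.7]
[-3.7107687  -0.10024997 -1.0661333 ] [0.52028173 0.06973489 0.02889001] [ 1.79981236e+02  3.53593232e-02 -4.82308975e+00] 26.25
```

```bash
python3 -m creep '[[40,-0.024,-0.3,0,0,0,0],[40,-0.024,-0.3,0,0,0,0],[40,-0.024,-0.3,0,0,0,0],[40,-0.024,-0.3,0,0,0,0],[40,-0.024,-0.3,0,0,0,0],[40,0,0,0,0,0,0],[40,0,0,0,0,0,0]]' | grep -E "tcp|rot|contact|width"
python3 -m creep '[[40,0,0,0,0,0,0]]' | grep -E "tcp|contact"
python3 -m creep '[[40,0,0,0,0,0,0]]' | grep -E "tcp|contact"
```

```text
tcp_pos: [0.5171, 0.0319, 0.0289]
eef_rot: [180.0, 0.1, -4.9]
contact_force: [-5.2, -2.0, -0.9]
gripper_width: 0.0594
tcp_pos: [0.517, 0.032, 0.0288]
contact_force: [-4.3, -2.0, -1.4]
tcp_pos: [0.517, 0.032, 0.0288]
contact_force: [-5.1, -1.1, -2.3]
```

```bash
python3 -m creep '[[40,-0.024,-0.3,0,0,0,0],[40,-0.024,-0.3,0,0,0,0],[40,-0.024,-0.3,0,0,0,0],[40,-0.024,-0.3,0,0,0,0],[40,-0.024,-0.3,0,0,0,0],[40,0,0,0,0,0,0],[40,0,0,0,0,0,0]]' | grep -E "tcp|rot|contact|width"
python3 -m creep '[[40,0,0,0,0,0,0]]' | grep -E "tcp|contact"
python3 -m creep '[[40,0,0,0,0,0,0]]' | grep -E "tcp|contact"
```

```text
tcp_pos: [0.5142, -0.0053, 0.0288]
eef_rot: [180.0, 0.1, -4.8]
contact_force: [-5.1, -1.0, -1.0]
gripper_width: 0.06
tcp_pos: [0.5141, -0.0053, 0.0288]
contact_force: [-5.9, -2.2, -2.1]
tcp_pos: [0.5141, -0.0053, 0.0288]
contact_force: [-5.4, -1.5, -2.0]
```

```bash
python3 -m creep '[[40,-0.026,-0.25,0,0,0,0],[40,-0.026,-0.25,0,0,0,0],[40,-0.02,-0.2,0,0,0,0],[40,-0.01,-0.08,0,0,0,0],[40,-0.01,-0.08,0,0,0,0],[40,0,0,0,0,0,0]]' | grep -E "tcp|contact"
python3 -m creep '[[40,-0.008,-0.08,0,0,0,0],[40,0,0,0,0,0,0],[40,0,0,0,0,0,0]]' | grep -E "tcp|contact"
python3 -m creep '[[40,-0.006,-0.08,0,0,0,0],[40,0,0,0,0,0,0],[40,0,0,0,0,0,0]]' | grep -E "tcp|contact"
```

```text
tcp_pos: [0.5123, -0.0262, 0.0289]
contact_force: [-4.5, 1.5, -1.2]
tcp_pos: [0.5123, -0.0277, 0.0289]
contact_force: [-4.8, 4.5, -2.6]
tcp_pos: [0.5123, -0.0279, 0.029]
contact_force: [-7.8, 15.7, 0.5]
```

Step 6 done (15.7 N on the stop). Off to the rack.

```bash
python3 -m creep '[[40,0,0.2,0,0,0,0],[40,-0.5,0.05,0,0,0,0],[40,-0.8,0.07,0,0,0,0],[40,-0.7,0.06,0,0,0,0],[40,0,0,0.8,0,0,0],[40,0,0,0.9,0,0,0],[40,0,0,0.9,0,0,0],[40,0,0,0.9,0,0,0]]' | grep -E "tcp|contact|width"
python3 -m creep '[[40,0,0,0.8,0,0,0],[40,-0.09,-0.95,0,0,0,-0.6],[40,-0.09,-0.95,0,0,0,-0.6],[40,-0.09,-0.95,0,0,0,-0.6],[40,-0.09,-0.95,0,0,0,-0.6],[40,-0.09,-0.95,0,0,0,-0.6],[40,-0.09,-0.95,0,0,0,-0.6],[40,-0.09,-0.95,0,0,0,-0.6]]' >/dev/null
python3 -m creep '[[40,-0.09,-0.95,0,0,0,-0.6],[40,-0.09,-0.95,0,0,0,-0.6],[40,-0.09,-0.95,0,0,0,-0.6],[40,-0.09,-0.95,0,0,0,-0.6],[40,-0.09,-0.95,0,0,0,-0.6],[40,0,0,0,0,0,0],[40,0,0,0,0,0,0]]'
```

```text
tcp_pos: [0.4638, -0.0204, 0.1185]
contact_force: [0.7, -0.5, -2.2]
gripper_width: 0.0595
time_s: 30.67
tcp_pos: [0.4362, -0.3075, 0.1368]
eef_rot: [180.0, -0.1, -12.1]
contact_force: [0.2, 1.2, -2.0]
gripper_width: 0.0594
gripper_force: 45.0
```

```bash
python3 -m creep '[[40,0,0,-0.8,0,0,0],[40,0,0,-0.8,0,0,0],[40,0,0,-0.8,0,0,0],[40,0,0,-0.8,0,0,0],[40,0,0,-0.8,0,0,0],[40,0,0,-0.8,0,0,0],[40,0,0,0,0,0,0],[40,0,0,0,0,0,0]]' | grep -E "tcp|contact"
python3 -m creep '[[40,0,0,-0.12,0,0,0],[40,0,0,0,0,0,0],[40,0,0,0,0,0,0]]' | grep -E "tcp|contact"
python3 -m creep '[[40,0,0,-0.12,0,0,0],[40,0,0,0,0,0,0],[40,0,0,0,0,0,0]]' | grep -E "tcp|contact"
```

```text
tcp_pos: [0.4353, -0.3055, 0.0164]
contact_force: [-0.2, 0.3, -0.9]
tcp_pos: [0.436, -0.3062, 0.0146]
contact_force: [-0.1, 0.0, -1.9]
tcp_pos: [0.435, -0.3061, 0.0107]
contact_force: [-0.2, -0.1, -1.5]
```

```bash
python3 -m creep '[[40,0,0,-0.1,0,0,0],[40,0,0,0,0,0,0],[40,0,0,0,0,0,0]]' | grep -E "tcp|contact"
python3 -m creep '[[40,0,0,-0.04,0,0,0],[40,0,0,0,0,0,0],[40,0,0,0,0,0,0]]' | grep -E "tcp|contact"
```

```text
tcp_pos: [0.4348, -0.306, 0.0078]
contact_force: [0.2, -0.3, -1.7]
tcp_pos: [0.4351, -0.3061, 0.0071]
contact_force: [-0.4, 0.0, -0.8]
```

```bash
python3 -m creep '[[75,0,0,0,0,0,0],[75,0,0,0,0,0,0],[75,0,0,0,0,0,0],[75,0,0,0,0,0,0],[75,0,0,0,0,0,0],[75,0,0,0,0,0,0]]'
python3 -m creep '[[75,0,0,0.4,0,0,0],[75,0,0,0.8,0,0,0],[75,0,0,0.8,0,0,0],[75,0,0,0.8,0,0,0],[75,0,0,0.8,0,0,0],[75,0,0,0.8,0,0,0],[75,0,0,0.8,0,0,0]]' | grep -E "tcp|contact"
python3 -m creep '[[75,0,0.9,0.3,0,0,0],[75,0,0.9,0.3,0,0,0],[75,0,0.9,0,0,0,0],[75,0,0.9,0,0,0,0],[75,0,0.9,0,0,0,0],[75,0,0.9,0,0,0,0],[75,0,0.9,0,0,0,0],[75,0,0,0,0,0,0]]' | grep -E "time|tcp|contact"
python3 - <<'E'
from h import *
a=capture("scene");b=capture("side"); M=[]
for n,c in(("sc",a),("sd",b)):
    pc=w2px(c,(.436,-.306,.045)); l=outline_of(c,"divider")
    x=min(l,key=lambda x:np.hypot(*(np.array([(x["bbox"][0]+x["bbox"][2])/2,(x["bbox"][1]+x["bbox"][3])/2])-pc))); print(n,pc,x["bbox"],x["conf"]); M.append((c,x["region"].astype(np.float32)))
s0=np.array([.436,-.306,np.radians(-12),.03])
f=lambda p:-sum(iou(sil(c,box(*p[:3],.16,.06,.028,p[3])),m) for c,m in M)
o=minimize(f,s0,method="Nelder-Mead",options=dict(initial_simplex=np.vstack([s0]+[s0+d for d in np.diag([.01,.01,.1,.01])]))); print(o.x,np.degrees(o.x[2]),o.fun/2)
im=[cv2.resize(q,(400,300),interpolation=cv2.INTER_CUBIC) for q in(a["frame"][160:256,70:198],b["frame"][110:206,240:368])]
cv2.imwrite("pics/end.png",np.hstack(im)[:,:,::-1])
E
```

```text
time_s: 32.83
tcp_pos: [0.4351, -0.3061, 0.0071]
eef_rot: [180.0, -0.0, -12.0]
contact_force: [0.5, 0.6, 0.5]
gripper_width: 0.0748
gripper_force: 0.0
tcp_pos: [0.4349, -0.3061, 0.1389]
contact_force: [0.2, -0.7, -0.6]
time_s: 34.08
tcp_pos: [0.435, -0.1462, 0.1531]
contact_force: [-0.2, -0.3, 0.3]
sc [133.80873151 200.39955703] [120.8, 179.7, 147.5, 221.1] 0.79
sd [312.26888658 145.1886153 ] [288.8, 258.9, 347.5, 329.1] 0.82
[ 0.43587666 -0.30523807 -0.17317516  0.02806963] -9.922205811585485 -0.45700782537460327
```

View pics/end.png

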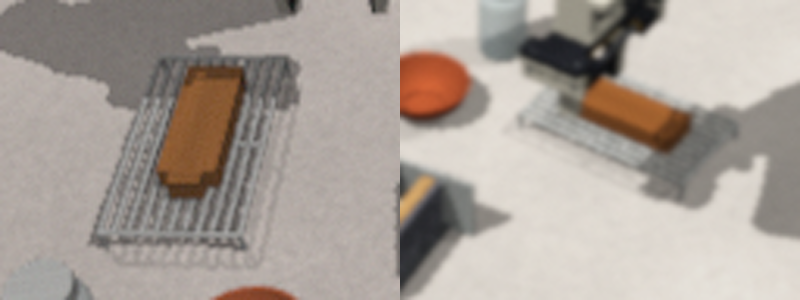

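The board lies flat on the rack. In the left crop it spans about (160–245, 68–195) on the rack's (95–297, 60–240). It is lengthwise, and the offset is well inside tolerance. The gripper is clear, so I'm handing in.

```bash
python3 -c "
from h import *
print(close_job())"
```

```text
the job is handed in; nothing more can be done
None
```

I pressed both ends of the divider on the felt and slid each to the stop, square end first. The divider now lies flat and lengthwise on the cooling rack. The job is handed in at about 34 s, with no verdict returned; I never drove near the jars or bowl, but did not re-measure their positions.

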